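# Load a cell into a spring-contact holder

## Task

Load the loose battery cell into the empty cell holder: push its flat end against the coil spring contact while the end with the small brass nipple is still raised, then drop the nipple end in behind the fixed end wall and press it down, so that the cell lies level, fully down on the floor of the bay and held by the spring. Leave the loose gearheads and the deburring tool where they are.

Things in the scene. Friction and masses are not known exactly. Their poses are not given: they have to be found in the camera images.
- holder: Cell holder fixed to the table: aluminium plate 100 x 206 mm with a black open-topped trough (the bay) along its y axis. Origin on the table under the middle of the seated cell, z up, +y towards the spring. Bay floor at z 14 mm, 38 mm wide between side walls whose tops flare outward from z 31 to a lip at z 36 mm (58 mm over the lips).
- end_wall (a point): Middle of the top inner edge of the holder's fixed end wall, opposite the spring: holder x 0, y -60, z 38 mm. The wall is 54 mm wide, 10 mm thick (y -70 to -60 mm), top at z 38 mm, with a brass strip inside.
- housing (a point): Middle of the top of the spring's housing block: holder y 91, z 66 mm. The block is 66 mm wide, from y 76 to 106 mm, with two brass screws on top to z 71 mm.
- seat (a point): Where the middle of the fully loaded cell belongs: holder x 0, y 0, z 31 mm. Loaded, the cell lies along the holder's y axis, nipple tip at y -60 (touching the end wall), flat end at y +60 mm.
- spring_contact (a joint): Steel plate 26 mm wide, 22 mm high on a coil spring, its middle at holder z 31 mm. Value: how far it is pushed in towards holder +y (m): 0 free, face at holder y 50 mm; 0.010 with the cell loaded; 0.018 fully in. 2 N start it moving, then 0.7 N per mm more. Free, it leaves 110 mm to the end wall for the 120 mm cell.
- cell_center (a point): The loose cell: steel cylinder in a black sleeve, 34 mm in diameter, 0.2 to 0.33 kg, 120 mm long: a 116 mm can, flat at one end; the other end, bare steel for 16 mm, has a brass nipple 16 mm in diameter standing out 4 mm. It lies on its side and can roll. This point is the middle of the 120 mm, on its axis (17 mm up at the start); the point's y axis points to the flat end.
- cell_flat_end (a point): Centre of the cell's flat end face (on its axis, 60 mm from cell_center).
- cell_nipple_end (a point): Centre of the tip of the cell's nipple (on its axis, 60 mm from cell_center, opposite the flat end).
- gearhead_a: one of two loose gearheads, black 60 mm cube-like housing (42 mm thick along x) with a short yellow-capped shaft, 60 mm high, a bystander; origin under its middle; it stands beyond the cell
- gearhead_b: one of two loose gearheads, black 60 mm cube-like housing (42 mm thick along x) with a short yellow-capped shaft, 60 mm high, a bystander; origin under its middle; it stands beyond the holder
- deburr: Deburring tool, white handle with an orange end, 126 x 25 mm, lying loose between the robot and the work, a bystander; origin under its middle
Not all that is in view belongs to the job. Leave any green look-alike of the part that bears cell_center alone.

How it is judged:
By the outcome, as a careful person would: the job done as asked, in the order asked, and still so for the second after the job is handed in, with the robot touching nothing.
It also fails if it takes over 64 s, if anything falls off the work surface, if the arm or the gripper's body presses on something with over 40 N, if the wrist force passes 120 N, or if a joint passes its speed limit or range.

## Robot

A 6-joint arm with a two-finger parallel gripper is mounted at the origin on the work surface; the furniture and walls round the work are solid. World frame = base frame: x ahead of the robot, y to its left, z up, the work surface at z = 0. Lengths are in m, angles in rad, forces in N, time in s.
With the tool pointing down it reaches from about 0.35 to 0.875 m from the base axis. Payload 4.2 kg.
Tool frame: the origin (TCP) lies at the very end of the fingers, on their centre line; the grasp point (between the pads) lies 19 mm behind it; x points along the fingers, z is the direction in which the jaws open and shut, and the axes are right-handed (so a half turn about x gives the same grasp; the last joint's range is limited). The gripper opens to 87 mm and grips with 3 to 60 N. Pads are 19 mm wide; open, the fingers measure 117 mm over their backs; the gripper's body (75 mm by 190 mm) begins 51 mm behind the grasp point.
Start: joints at [1.375, 0.385, 0.008, 0, -1.194, -0.259], TCP at [0.275, 0.561, 0.223] pointing down, gripper open.
Joint ranges: [-3.14, 3.14], [-1.21, 2.06], [-1.07, 1.41], [-3.16, 2.05], [-2.99, -0.16], [-3.1, 3.1]. Speed limits (rad/s): [2.79, 2.79, 3.14, 3.14, 3.14, 3.14].

## Interface

Orientations are given as [roll, pitch, yaw] about the fixed x, y, z axes, in that order (R = Rz(yaw) Ry(pitch) Rx(roll)).
In Python, from rig import arm gives the robot as it stands.
- The arm moves only by the tool arm_command, never from a script. Its argument "increments" is a list of rows, each a list of 3 entries, a list of its own where there are three numbers: the opening, from 0 (shut) to 1 (fully open), then the shift along the tool's x, y, z in m, then the turn, a rotation vector about the tool's x, y, z in rad. A call has 1 to 10 rows; each row is the pose to reach, as a shift and turn from the pose commanded when the call began, along the tool's axes at that moment; what a row does not reach only later rows make up. A row lasts 1/10 s, in which the tool goes at most 50 mm and 8.59 degrees, less where a joint would pass 70% of its speed; a pose out of reach is approached as far as the arm can. A call with a gripper value outside its range is refused whole. The fingers move at their own pace and stop on an object; "force" is the grip in N (left out, the last holds). Time passes only in rows, so rows that repeat a pose let the fingers close. It gives the time, the measured TCP pose, the force and the opening at its end, in the units of the state.
- arm.state(): the state, without advancing time (a new reading comes with each control period).
- arm.get_image(name): name is "side" or "top" or "wrist"; returns a dict with "img" (480x640x3 uint8, blue, green, red), "fx", "fy", "cx", "cy" (pixels), "eye" and "rotation" of the camera in the world; the wrist camera has in their place "T_tool_cam" (4x4, takes a point from camera to tool coordinates, whose origin is the TCP and whose axes are the tool frame's). Camera axes: x right, y down, z forward; pixel columns grow to the right and rows downward; lengths in m; the calibration is good to about 2 mm. A picture is of the moment at which its call begins: read the wrist's pose just before it. There is no depth.
- arm.hand_in(): hands the job in, once; it reports no verdict.
Trained networks look in a picture, given as the dict that the camera call returned (one of the last four; its "shot" number tells which), for a name from the list of things; names that differ only in an ending like _2 or _b are one class to them, and where a whole thing is asked for, a point or a joint stands for the part that bears it (a point fixed in the world has none). Each returns a list of dicts, best first, with "confidence" (0 to 1); they miss things now and then, are a little off and sometimes report something else, mostly with a low value. They report only what shows in the picture. A call takes as long as a camera call. They do not tell look-alikes from the thing itself.
- arm.spot_in(picture, name): "pixel" ([column, row] in pixels, amid what is visible of it).
- arm.tip_of(picture, name): "pixel" ([column, row] in pixels: a listed point, or the origin of a listed thing).
The state is a dict: "t": time; "joint_pos": joint angles; "joint_vel": joint speeds; "joint_torque": joint torques, N m; "tcp_pos": TCP position; "tool_rot": TCP orientation; "ft_force": force on the tool from outside, world axes, zero at the start; "moment": the same for the moment, N m; "opening": opening from 0.0 (shut) to 1.0 (fully open).
Only numpy, scipy, OpenCV 4.12 (cv2) and the standard library are available. Lean on these libraries where they do the work, as an engineer would, in place of code of your own. Each camera call takes 0.05 s, during which the arm holds its last target.

## Working session

There is one attempt and no reset: what is moved stays moved. The work goes in short steps, Python scripts to look and compute and a tool call to move; the robot and the scene stay as the last step left them, time stands still between calls to the robot, and variables do not carry over. Pictures are saved under pics/ and viewed, and the job is handed in when it is done.

Besides the shell and the picture viewer there is one more tool, called after "Request:" as a command line: name --argument value ..., lists and objects as JSON in quotes. arm_command: Moves the arm, as the interface text tells. Its arguments: {"type":"object","properties":{"increments":{"type":"array","items":{"type":"array"}},"force":{"type":"number"}},"required":["increments"]}

```bash
mkdir -p pics; ls; cat > h.py <<'E'
import numpy as np, cv2
from rig import arm
from scipy.spatial.transform import Rotation as R
def cam(p, st=None):
    K=np.array([[p['fx'],0,p['cx']],[0,p['fy'],p['cy']],[0,0,1.]])
    if 'T_tool_cam' in p:
        T=np.array(p['T_tool_cam']); Rt=R.from_euler('xyz',st['tool_rot']).as_matrix()
        return K, Rt@T[:3,3]+np.array(st['tcp_pos']), Rt@T[:3,:3]
    return K, np.array(p['eye']), np.array(p['rotation'])
def ray(c,px):
    K,e,Rm=c; d=Rm@np.linalg.solve(K,np.array([px[0],px[1],1.])); return e,d/np.linalg.norm(d)
def onz(c,px,z):
    e,d=ray(c,px); return e+d*(z-e[2])/d[2]
def proj(c,P):
    K,e,Rm=c; q=K@(Rm.T@(np.array(P)-e)); return q[:2]/q[2]
E
python3 - <<'E'
from h import *
st=arm.state(); print(st)
for n in ['top','side','wrist']:
    p=arm.get_image(n); cv2.imwrite(f'pics/{n}0.png',p['img']); c=cam(p,st); print(n,c[1],c[2].round(3).tolist(),p['fx'])
    for nm,z in [('holder',0),('end_wall',.038),('housing',.066),('seat',.031),('cell_center',.017),('cell_flat_end',.017),('cell_nipple_end',.017),('gearhead_a',0),('deburr',0),('spring_contact',.031)]:
        try:
            print(nm,[(np.round(r['pixel']),round(r['confidence'],2),onz(c,r['pixel'],z).round(4)) for r in arm.tip_of(p,nm)][:3])
        except Exception as ex: print(nm,ex)
E
```

```text
pics
{'t': 0.0, 'joint_pos': array([ 1.37462686e+00,  3.85535182e-01,  6.59917425e-03, -4.79905563e-04,
       -1.19400085e+00, -2.58591156e-01]), 'joint_vel': array([-1.50418225e-03,  8.63295418e-06, -1.73895866e-03,  2.66775763e-03,
        7.58558575e-04,  6.87490560e-06]), 'joint_torque': array([ 1.17865940e-03, -3.90663636e+01,  1.87406355e+01,  4.21987161e+00,
        1.09001875e-02, -1.91421686e-04]), 'tcp_pos': array([0.27425596, 0.56092829, 0.22146491]), 'tool_rot': array([ 0.05323714,  1.56860981, -1.97249687]), 'ft_force': array([-0.31729715,  0.17712561,  0.75008667]), 'moment': array([-0.01724653, -0.01082649, -0.03975606]), 'opening': 1.0021353963273665}
top [0.2572832  0.02929153 1.37745293] [-2.976, 0.028, -1.59] 510.34260712781304
holder invalid index to scalar variable.
end_wall invalid index to scalar variable.
housing invalid index to scalar variable.
seat invalid index to scalar variable.
cell_center invalid index to scalar variable.
cell_flat_end invalid index to scalar variable.
cell_nipple_end invalid index to scalar variable.
gearhead_a invalid index to scala
[... 444 characters left out ...]
index to scalar variable.
cell_flat_end invalid index to scalar variable.
cell_nipple_end invalid index to scalar variable.
gearhead_a invalid index to scalar variable.
deburr invalid index to scalar variable.
spring_contact it knows: cell_center, cell_flat_end, cell_nipple_end, deburr, end_wall, gearhead, holder, housing, seat
wrist [0.3409192  0.52844194 0.38456982] [[-0.439, -0.864, -0.247], [-0.898, 0.423, 0.117], [0.003, 0.273, -0.962]] 386.74721808548895
holder []
end_wall []
housing []
seat []
cell_center []
cell_flat_end []
cell_nipple_end []
gearhead_a []
deburr []
spring_contact it knows: cell_center, cell_flat_end, cell_nipple_end, deburr, end_wall, gearhead, holder, housing, seat
```

```bash
sed -i "s/np.array(p\['rotation'\])/R.from_euler('xyz',p['rotation']).as_matrix()/" h.py
python3 - <<'E'
from h import *
for n in ['top','side']:
    p=arm.get_image(n); cv2.imwrite(f'pics/{n}0.png',p['img']); c=cam(p); print(n)
    for nm,z in [('holder',0),('end_wall',.038),('housing',.066),('seat',.031),('cell_center',.017),('cell_flat_end',.017),('cell_nipple_end',.017),('gearhead_a',0),('deburr',0)]:
            print(nm,[(np.round(r['pixel'],1).tolist(),round(r['confidence'],2),onz(c,r['pixel'],z).round(4).tolist()) for r in arm.tip_of(p,nm)][:3])
E
```

```text
top
holder [([267.8, 222.1], 0.59, [0.5298, 0.1918, 0.0])]
end_wall [([288.3, 227.4], 0.8, [0.5066, 0.1324, 0.038])]
housing [([233.8, 204.3], 0.87, [0.567, 0.274, 0.066]), ([368.3, 217.1], 0.29, [0.5237, -0.0796, 0.066])]
seat [([265.8, 222.4], 0.87, [0.523, 0.1935, 0.031]), ([233.3, 207.0], 0.27, [0.5677, 0.2818, 0.031])]
cell_center [([430.8, 316.8], 0.72, [0.2636, -0.2371, 0.017]), ([384.5, 235.1], 0.6, [0.4831, -0.1254, 0.017])]
cell_flat_end [([365.8, 217.2], 0.97, [0.5335, -0.0769, 0.017]), ([410.1, 299.4], 0.95, [0.3098, -0.1855, 0.017])]
cell_nipple_end [([396.1, 248.8], 0.72, [0.4452, -0.1548, 0.017]), ([446.0, 331.3], 0.56, [0.2256, -0.2744, 0.017])]
gearhead_a [([232.6, 163.3], 0.66, [0.701, 0.2906, 0.0]), ([326.0, 157.7], 0.57, [0.71, 0.0272, 0.0])]
deburr [([359.8, 273.9], 0.8, [0.3815, -0.0565, 0.0])]
side
holder [([316.1, 236.7], 0.67, [0.546, 0.1989, 0.0])]
end_wall [([317.9, 238.5], 0.66, [0.51, 0.1283, 0.038])]
housing [([306.0, 201.4], 0.94, [0.5605, 0.2795, 0.066])]
seat [([315.8, 229.5], 0.85, [0.5361, 0.1839, 0.031]), ([345.8, 210.9], 0.21, [0.6626, 0.2383, 0.031])]
cell_center [([369.6, 295.2], 0.85, [0.4983, -0.1196, 0.017]), ([307.2, 358.8], 0.85, [0.2725, -0.2402, 0.017])]
cell_flat_end [([307.8, 339.6], 0.62, [0.3023, -0.1896, 0.017]), ([382.8, 281.3], 0.58, [0.5568, -0.0873, 0.017]), ([314.8, 225.8], 0.57, [0.5576, 0.2262, 0.017])]
cell_nipple_end [([361.8, 313.8], 0.85, [0.4442, -0.1696, 0.017]), ([296.4, 378.0], 0.68, [0.2289, -0.2776, 0.017])]
gearhead_a [([403.8, 249.9], 0.8, [0.7062, 0.0291, 0.0]), ([348.1, 210.8], 0.64, [0.7034, 0.2885, 0.0])]
deburr [([305.6, 302.1], 0.96, [0.3742, -0.0519, 0.0])]
```

View pics/top0.png

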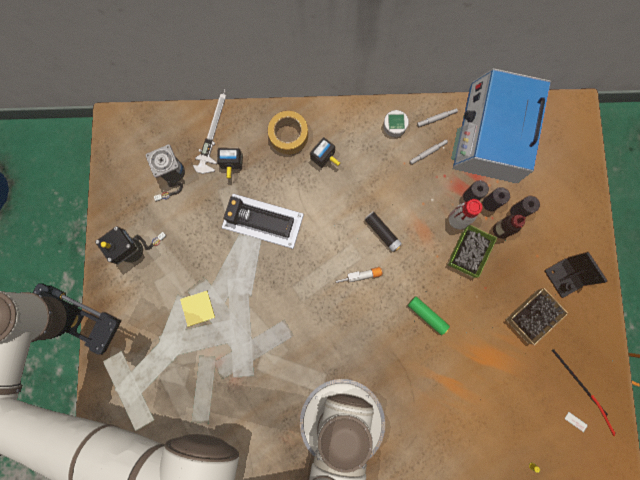

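View pics/side0.png

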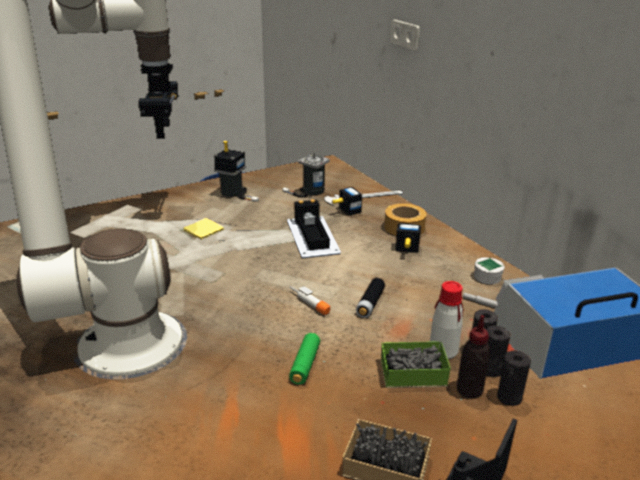

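View pics/wrist0.png

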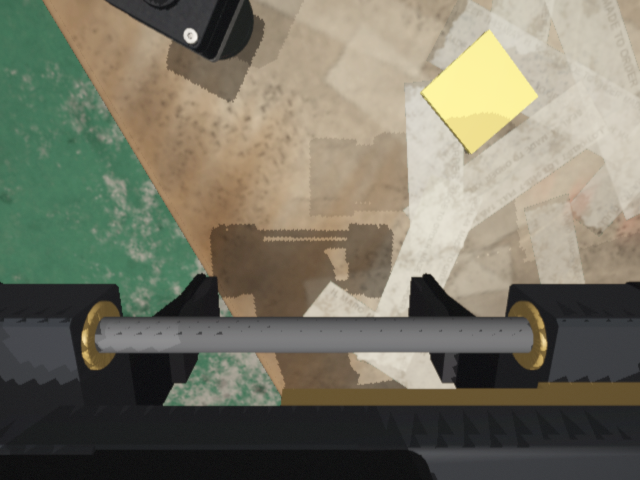

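```bash
cat >> h.py <<'E'
def down(yaw_y, tilt=0):
    """tool x down, tool y (horizontal) along angle yaw_y; then tilted about tool z by tilt"""
    x=np.array([0,0,-1.]); y=np.array([np.cos(yaw_y),np.sin(yaw_y),0]); z=np.cross(x,y)
    return np.c_[x,y,z]@R.from_rotvec([0,0,tilt]).as_matrix()
def move(pos,Rm,st=None):
    st=st or arm.state(); Rt=R.from_euler('xyz',st['tool_rot']).as_matrix()
    return (Rt.T@(np.array(pos)-st['tcp_pos'])).round(4).tolist(), R.from_matrix(Rt.T@Rm).as_rotvec().round(4).tolist()
E
python3 - <<'E'
from h import *
st=arm.state(); Rt=R.from_euler('xyz',st['tool_rot']).as_matrix(); print(Rt.round(3))
p=arm.get_image('wrist'); print(np.array(p['T_tool_cam']).round(3),p['cx'],p['cy'])
a=np.arctan2(.142,.060)
for yy in (a,a+np.pi):
    print(yy,move([.53,.195,.25],down(yy)))
E
```

```text
[[-0.     0.898 -0.439]
 [ 0.    -0.439 -0.898]
 [-1.    -0.     0.   ]]
[[-0.001 -0.273  0.962 -0.163]
 [ 0.    -0.962 -0.273  0.074]
 [ 1.    -0.     0.001  0.   ]
 [ 0.     0.     0.     1.   ]] 313.56086210577337 235.1353915496067
1.1710152285520998 ([-0.0274, 0.3905, 0.217], [-1.6258, 0.0, -0.0])
4.312607882141893 ([-0.0274, 0.3905, 0.217], [1.5158, -0.0, -0.0])
```

Request:
arm_command --increments '[[1, [0, 0.39, 0.217], [1.516, 0, 0]], [1, [0, 0.39, 0.217], [1.516, 0, 0]], [1, [0, 0.39, 0.217], [1.516, 0, 0]], [1, [0, 0.39, 0.217], [1.516, 0, 0]], [1, [0, 0.39, 0.217], [1.516, 0, 0]], [1, [0, 0.39, 0.217], [1.516, 0, 0]], [1, [0, 0.39, 0.217], [1.516, 0, 0]], [1, [0, 0.39, 0.217], [1.516, 0, 0]], [1, [0, 0.39, 0.217], [1.516, 0, 0]], [1, [0, 0.39, 0.217], [1.516, 0, 0]]]'

```text
t: 3.55
tcp_pos: [0.5318, 0.191, 0.2225]
tool_rot: [2.291, 1.57, -1.247]
ft_force: [-0.7, 0.9, -0.7]
opening: 1.0
```

Request:
arm_command --increments '[[1, [0, 0, 0], [0, 0, 0]], [1, [0, 0, 0], [0, 0, 0]], [1, [0, 0, 0], [0, 0, 0]]]'

```text
t: 3.85
tcp_pos: [0.5292, 0.196, 0.2227]
tool_rot: [-1.942, 1.571, 0.819]
ft_force: [-1.6, 0.3, 0.5]
opening: 0.992
```

```bash
cat > look.py <<'E'
from h import *
import sys
tag=sys.argv[1]
st=arm.state(); print(st['t'],st['tcp_pos'],np.array(st['tool_rot']),st['joint_pos'].round(3),st['ft_force'].round(2),st['opening'])
p=arm.get_image('wrist'); cv2.imwrite(f'pics/w{tag}.png',p['img']); c=cam(p,st)
Z={'holder':0,'end_wall':.038,'housing':.066,'seat':.031,'cell_center':.017,'cell_flat_end':.017,'cell_nipple_end':.017}
for nm in sys.argv[2:]:
    print(nm,[(np.round(r['pixel'],1).tolist(),round(r['confidence'],2),onz(c,r['pixel'],Z[nm]).round(4).tolist()) for r in arm.tip_of(p,nm)][:3])
E
python3 look.py 1 holder end_wall housing seat
```

```text
3.85 [0.52916817 0.19601657 0.22266006] [-1.94234835  1.57056591  0.81891607] [ 0.642  0.282 -0.144 -0.    -1.145 -1.022] [-1.61  0.28  0.52] 0.9917466868961908
holder [([311.2, 199.8], 0.89, [0.5296, 0.1925, 0.0])]
end_wall [([303.1, 140.2], 0.87, [0.5137, 0.1345, 0.038]), ([310.4, 195.1], 0.34, [0.5259, 0.1818, 0.038])]
housing [([319.3, 310.9], 0.97, [0.556, 0.279, 0.066])]
seat [([308.2, 205.4], 0.61, [0.5319, 0.1911, 0.031])]
```

View pics/w1.png

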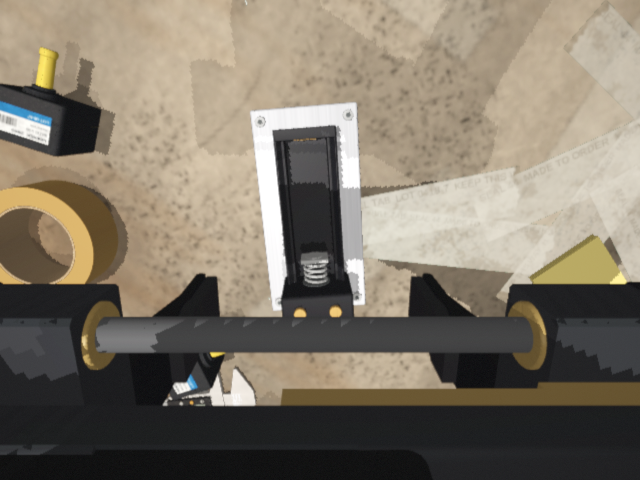

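```bash
python3 - <<'E'
import cv2
i=cv2.imread('pics/w1.png'); cv2.imwrite('pics/w1z.png',cv2.resize(i[90:330,230:390],None,fx=3.33,fy=2.5*1,interpolation=cv2.INTER_CUBIC) if 0 else cv2.resize(i[90:240,230:400],None,fx=4,fy=4,interpolation=cv2.INTER_CUBIC))
cv2.imwrite('pics/w1y.png',cv2.resize(i[195:335,230:400],None,fx=4,fy=4,interpolation=cv2.INTER_CUBIC))
E
```

```text
(no output)
```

View pics/w1z.png

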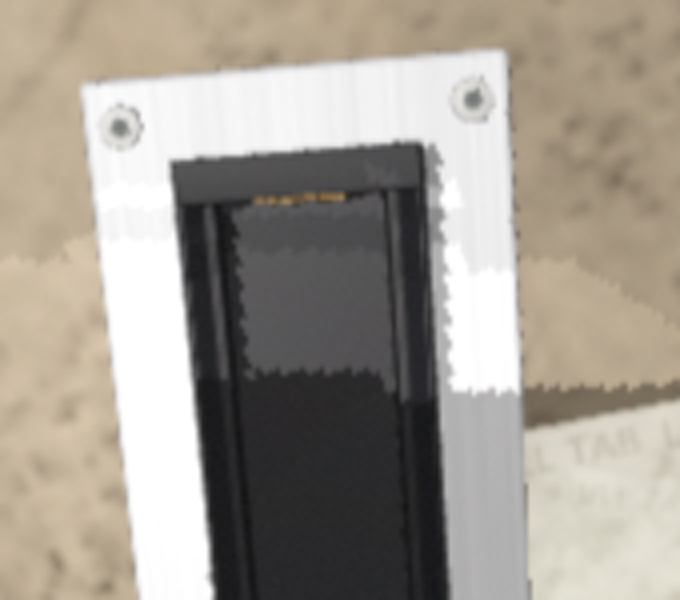

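View pics/w1y.png

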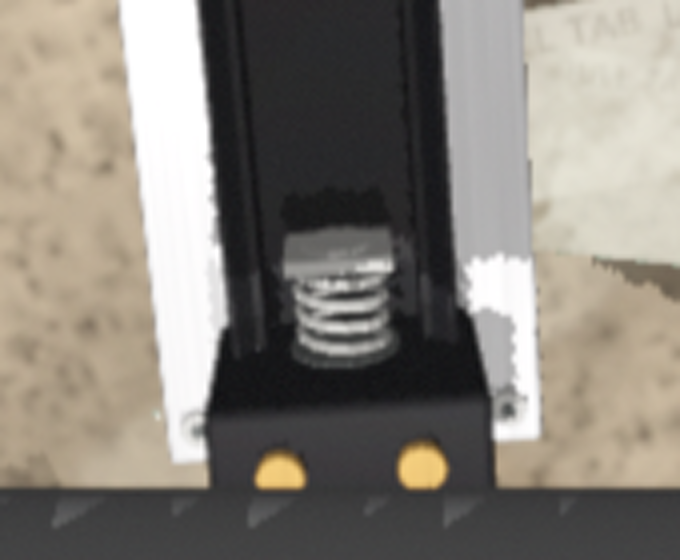

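```bash
cat > fit.py <<'E'
from h import *
from scipy.optimize import least_squares
p=arm.get_image('wrist'); 
st=arm.state(); c=cam(p,st)
L=[(.027,-.070,.038,273,130.5),(-.027,-.070,.038,335,126.3),(.027,-.060,.038,274.5,141),(-.027,-.060,.038,335.75,137),
(.033,.076,.066,281.75,298.75),(-.033,.076,.066,352.5,293.75)]
Pl=[(.05,0,250.5,111.75),(-.05,0,356.25,102.5),(.05,.206,273,310.5),(-.05,.206,364.75,304.5)]
def W(v,x,y,z):
    return [v[0]+x*np.cos(v[2])-y*np.sin(v[2]), v[1]+x*np.sin(v[2])+y*np.cos(v[2]), z]
def f(v):
    r=[]
    for x,y,z,u,w in L: r+=list(proj(c,W(v,x,y,z))-[u,w])
    for x,y,u,w in Pl: r+=list(proj(c,W(v,x,y+v[3],v[4]))-[u,w])
    return r
s=least_squares(f,[.53,.195,1.17-np.pi/2,-.08,.006],loss='soft_l1'); print(s.x.round(4),np.degrees(s.x[2])); print(np.array(f(s.x)).reshape(-1,2).round(1))
v=s.x; print('seat',proj(c,W(v,0,0,.031)),'end',proj(c,W(v,0,-.06,.038)), W(v,0,-.06,0),W(v,0,.091,0))
E
python3 fit.py
```

```text
[ 0.5302  0.1916 -0.3073 -0.0885  0.0047] -17.608207390742933
[[ 0.  -0.2]
 [ 0.2 -0.8]
 [-0.3  1.1]
 [ 0.1  0.4]
 [-1.7 -0.1]
 [ 0.7 -0.2]
 [-0.3 -0.3]
 [ 0.4  0.6]
 [-0.1  0. ]
 [ 0.4 -0.3]]
seat [310.33823574 205.52906783] end [304.97505145 139.7630458 ] [np.float64(0.5120710838553408), np.float64(0.13444165864539986), 0] [np.float64(0.5577495545422325), np.float64(0.27836690770096606), 0]
```

```bash
python3 - <<'E'
from h import *
print(move([.49,-.12,.17],down(np.radians(221.))))
E
```

```text
([0.0526, 0.3076, -0.0814], [0.4727, -0.0001, 0.0001])
```

Request:
arm_command --increments '[[1, [0.02, 0.308, -0.081], [0.473, 0, 0]], [1, [0.02, 0.308, -0.081], [0.473, 0, 0]], [1, [0.02, 0.308, -0.081], [0.473, 0, 0]], [1, [0.05, 0.308, -0.081], [0.473, 0, 0]], [1, [0.05, 0.308, -0.081], [0.473, 0, 0]], [1, [0.05, 0.308, -0.081], [0.473, 0, 0]], [1, [0.05, 0.308, -0.081], [0.473, 0, 0]], [1, [0.05, 0.308, -0.081], [0.473, 0, 0]], [1, [0.05, 0.308, -0.081], [0.473, 0, 0]], [1, [0.05, 0.308, -0.081], [0.473, 0, 0]]]'

```text
t: 5.15
tcp_pos: [0.4898, -0.1199, 0.173]
tool_rot: [-2.264, 1.57, 0.022]
ft_force: [0.2, 0.6, 0.6]
opening: 0.998
```

```bash
python3 look.py 2 cell_center cell_flat_end cell_nipple_end; python3 - <<'E'
import cv2
i=cv2.imread('pics/w2.png'); cv2.imwrite('pics/w2z.png',cv2.resize(i[110:310,220:420],None,fx=3,fy=3,interpolation=cv2.INTER_CUBIC))
E
```

```text
5.15 [ 0.48981112 -0.11992833  0.17297541] [-2.26428292  1.56980838  0.02161212] [ 0.082  0.224 -0.358  0.    -0.988 -0.938] [0.17 0.61 0.61] 0.99847910058558
cell_center [([308.1, 217.1], 0.84, [0.4921, -0.1238, 0.017])]
cell_flat_end [([303.7, 284.3], 0.84, [0.5411, -0.0867, 0.017])]
cell_nipple_end [([309.2, 147.3], 0.77, [0.4478, -0.1607, 0.017])]
```

View pics/w2.png

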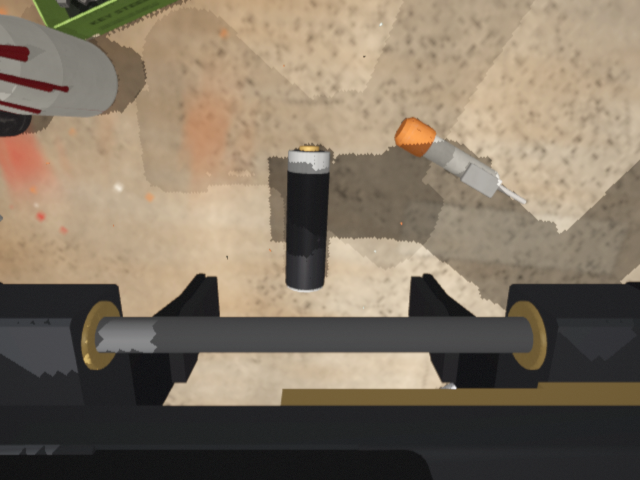

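View pics/w2z.png

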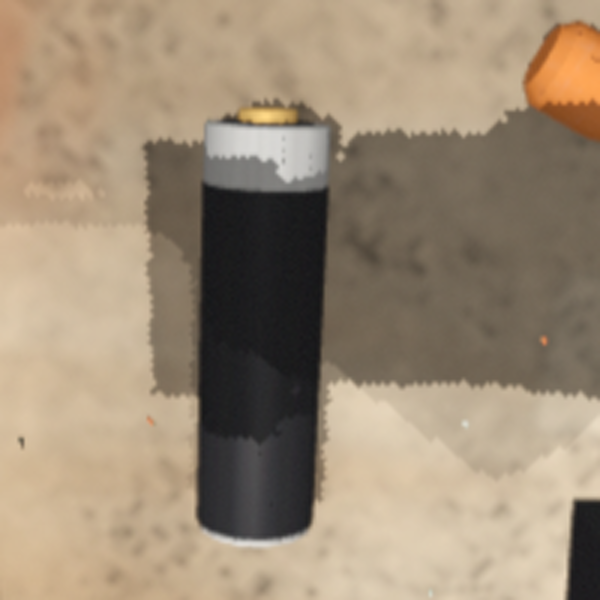

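```bash
cat > fitc.py <<'E'
from h import *
from scipy.optimize import least_squares
p=arm.get_image('wrist'); st=arm.state(); c=cam(p,st)
g=lambda u,v:(220+u/3,110+v/3)
a=onz(c,g(267,122),.034); b=onz(c,g(254,545),.034); print(a,b,np.linalg.norm(a-b))
E=[g(204,125),g(197,520),g(331,125),g(311,520)]
def f(v):
    C=np.array([v[0],v[1],.017]); ax=np.array([np.cos(v[2]),np.sin(v[2]),0]); r=[]
    for px in E:
        e,d=ray(c,px); n=np.cross(ax,d); n/=np.linalg.norm(n); r.append(abs(n@(e-C))-.017)
    r.append(((a+b)/2-C)@ax+.002)   # can middle is +2mm toward flat from cell centre
    r[-1]=((a+b)/2-C)@ax-.002
    return r
s=least_squares(f,[.49,-.122,np.radians(41)],x_scale=[.01,.01,.1]); print(s.x,np.degrees(s.x[2]),np.array(f(s.x))*1e3)
C=s.x; ax=np.array([np.cos(C[2]),np.sin(C[2])]); 
gp=C[:2]-ax*.038; print('grip',gp)
print(move([*gp,.08],down(C[2]+np.pi)),move([*gp,.013],down(C[2]+np.pi)))
E
python3 fitc.py
```

```text
[ 0.44869434 -0.15965011  0.034     ] [ 0.53945394 -0.08612044  0.034     ] 0.11680717697039265
[ 0.49263498 -0.12428702  0.67753782] 38.820057429424764 [ 5.26398591e-02 -1.65571398e-01  5.36709007e-02 -1.66495134e-01
 -1.13086623e-11]
grip [ 0.46302847 -0.14810833]
([0.0927, 0.0385, -0.0039], [0.0377, -0.0003, 0.0004]) ([0.1597, 0.0386, -0.0038], [0.0377, -0.0003, 0.0004])
```

Request:
arm_command --increments '[[0.7, [0.093, 0.0385, -0.004], [0.038, 0, 0]], [0.7, [0.093, 0.0385, -0.004], [0.038, 0, 0]], [0.7, [0.093, 0.0385, -0.004], [0.038, 0, 0]], [0.7, [0.093, 0.0385, -0.004], [0.038, 0, 0]], [0.7, [0.12, 0.0385, -0.004], [0.038, 0, 0]], [0.7, [0.14, 0.0385, -0.004], [0.038, 0, 0]], [0.7, [0.16, 0.0385, -0.004], [0.038, 0, 0]], [0.7, [0.16, 0.0385, -0.004], [0.038, 0, 0]], [0.7, [0.16, 0.0385, -0.004], [0.038, 0, 0]], [0.7, [0.16, 0.0385, -0.004], [0.038, 0, 0]]]'

```text
t: 6.4
tcp_pos: [0.4649, -0.1488, 0.0145]
tool_rot: [-2.305, 1.566, -0.057]
ft_force: [-0.6, -0.4, 0.6]
opening: 0.7
```

```bash
python3 look.py 3; python3 - <<'E'
from h import *
C=[ 0.49263498, -0.12428702,  0.67753782]
print(move([.46303,-.14811,.013],down(C[2]+np.pi)))
E
```

```text
6.4 [ 0.46489969 -0.14875407  0.01446173] [-2.30451254  1.56638462 -0.05693162] [ 0.024  0.423 -0.577  0.001 -0.567 -0.919] [-0.58 -0.4   0.59] 0.7000901570953264
([0.0013, 0.0007, 0.0015], [-0.001, -0.0026, 0.0029])
```

View pics/w3.png

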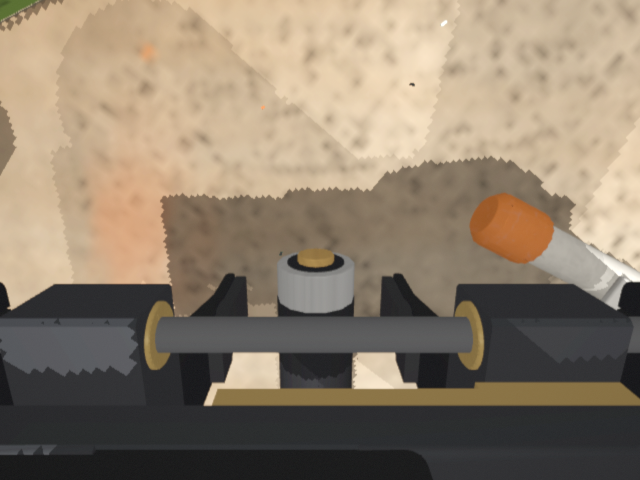

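Request:
arm_command --increments '[[0.3, [0.001, 0.001, 0.001], [0, 0, 0]], [0, [0.001, 0.001, 0.001], [0, 0, 0]], [0, [0.001, 0.001, 0.001], [0, 0, 0]], [0, [0.001, 0.001, 0.001], [0, 0, 0]], [0, [0.001, 0.001, 0.001], [0, 0, 0]], [0, [0.001, 0.001, 0.001], [0, 0, 0]], [0, [0.001, 0.001, 0.001], [0, 0, 0]]]' --force 55

```text
t: 7.15
tcp_pos: [0.4616, -0.1489, 0.0117]
tool_rot: [-2.604, 1.57, -0.357]
ft_force: [-0.5, -0.8, 1.5]
opening: 0.379
```

Request:
arm_command --increments '[[0, [-0.02, 0, 0], [0, 0, 0]], [0, [-0.05, 0, 0], [0, 0, 0]], [0, [-0.09, 0, 0], [0, 0, 0]], [0, [-0.13, 0, 0], [0, 0, 0]], [0, [-0.13, 0, 0], [0, 0, 0]]]'

```text
t: 7.65
tcp_pos: [0.4647, -0.1491, 0.1465]
tool_rot: [-2.342, 1.56, -0.094]
ft_force: [1.5, -0.1, -2.5]
opening: 0.372
```

```bash
python3 look.py 4;  python3 - <<'E'
from h import *
p=arm.get_image('side'); cv2.imwrite('pics/s4.png',cv2.resize(p['img'][200:350,280:480],None,fx=4,fy=4))
E
```

```text
7.65 [ 0.46472417 -0.14907879  0.14650272] [-2.34198361  1.55972417 -0.09432996] [ 0.024  0.222 -0.439  0.002 -0.899 -0.919] [ 1.53 -0.05 -2.46] 0.3716763566810305
```

View pics/w4.png

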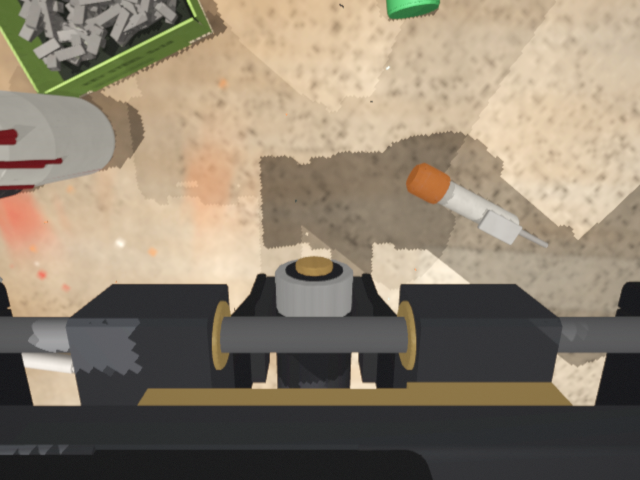

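View pics/s4.png

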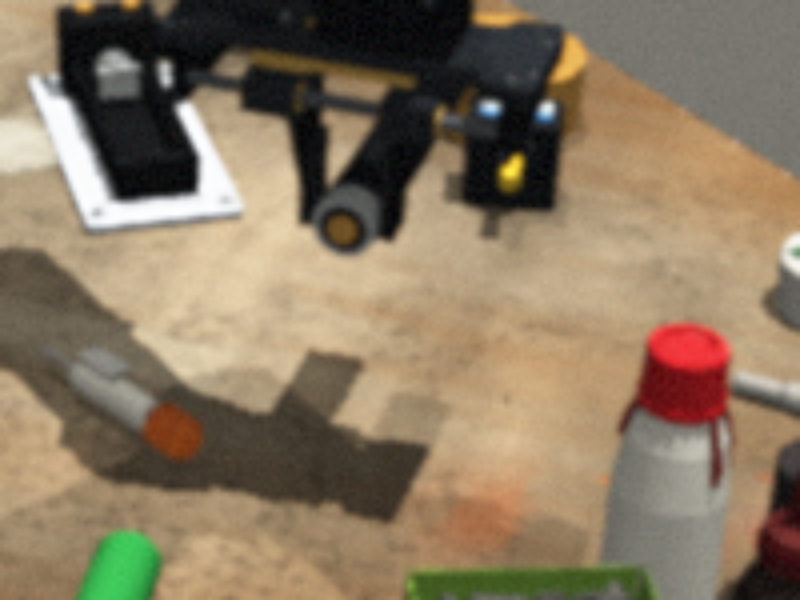

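```bash
python3 - <<'E'
from h import *
from scipy.optimize import least_squares
p=arm.get_image('wrist'); T=np.array(p['T_tool_cam']); K=cam(p,arm.state())[0]
cv2.imwrite('pics/w4z.png',cv2.resize(p['img'][245:325,265:365],None,fx=7,fy=7,interpolation=cv2.INTER_CUBIC))
def pt(P): q=T[:3,:3].T@(np.array(P)-T[:3,3]); q=K@q; return q[:2]/q[2]
C=np.array([ 0.49263498, -0.12428702]); ax=np.array([np.cos(.67754),np.sin(.67754)])
g=(np.array([.4616,-.1489])-C); al=g@ax; print('along',al,'lat',g@[-ax[1],ax[0]])
# tool y -> nipple dir (-ax)
for sag in (0,3,6,9):
    s=np.radians(sag); y0=0.060+al   # nipple tip tool y
    d=np.array([-np.sin(s),np.cos(s),0])  # toward nipple, up with sag
    n=np.array([-np.cos(s),-np.sin(s),0]) # up
    o=np.array([-.0053,0,0])
    tip=o+d*y0; sh=o+d*(y0-.004)
    print(sag,'tip top',pt(tip+n*.008),'tip bot',pt(tip-n*.008),'rim top',pt(sh+n*.017),'rim bottom', pt(sh-n*.017))
E
```

```text
along -0.03960922949623225 lat 0.0002787593865761098
0 tip top [312.79438585 264.21890113] tip bot [312.86593371 252.01962955] rim top [312.75132617 281.74524577] rim bottom [312.9029689  254.07973912]
3 tip top [312.78952807 266.13630524] tip bot [312.86127197 251.94495553] rim top [312.74760728 284.74788586] rim bottom [312.89926745 252.93391451]
6 tip top [312.78478381 268.18024974] tip bot [312.85650457 252.00431379] rim top [312.74416925 287.82310277] rim bottom [312.89538146 251.89941495]
9 tip top [312.78017165 270.34560033] tip bot [312.85164248 252.20023516] rim top [312.74102842 290.95950485] rim bottom [312.89131646 250.98067336]
```

View pics/w4z.png

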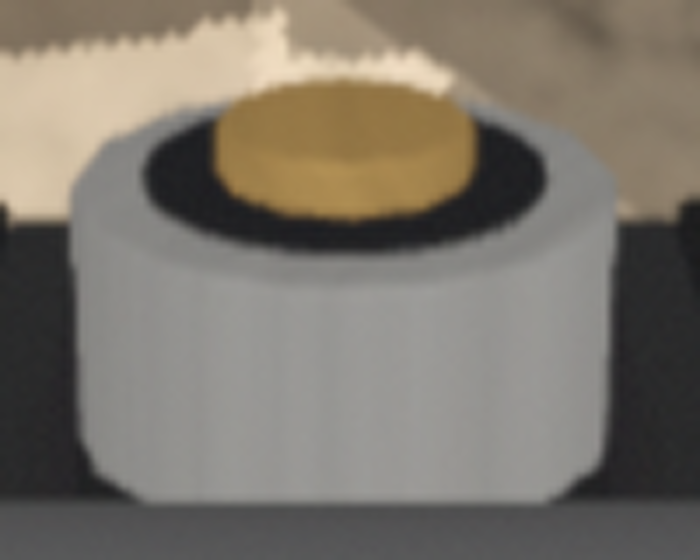

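```bash
python3 - <<'E'
from h import *
from scipy.optimize import least_squares
p=arm.get_image('wrist'); T=np.array(p['T_tool_cam']); K=cam(p,arm.state())[0]
def pt(P): q=T[:3,:3].T@(np.array(P)-T[:3,3]); q=K@q; return (q[:2]/q[2])
def f(v):
    s=v[2]; d=np.array([-np.sin(s),np.cos(s),0]);n=np.array([-np.cos(s),-np.sin(s),0])
    o=np.array([v[0],0,0]); tip=o+d*v[1]; sh=o+d*(v[1]-.004); z=np.array([0,0,.017])
    return [pt(tip+n*.008)[1]-268.1,pt(tip-n*.008)[1]-256.4,pt(sh+n*.017)[1]-285.7,pt(sh-n*.017)[1]-258.6,(pt(sh+z)-pt(sh-z))[0]-77.6, v[2]/.1]
s=least_squares(f,[-.005,.02,0],x_scale=[.01,.01,.1]);print(s.x,np.degrees(s.x[2]),s.fun)
E
```

```text
[-0.00451316  0.0180746  -0.01595721] -0.9142806068623687 [ 0.20309892 -0.00759304 -0.12970989 -0.06935579  0.02287344 -0.15957207]
```

```bash
cat >> h.py <<'E'
V=[0.5302,0.1916,-0.3073]
H_=.0048; S_=.102
def hold(x,y,z,v=None):
    v=v or V
    return np.array([v[0]+x*np.cos(v[2])-y*np.sin(v[2]), v[1]+x*np.sin(v[2])+y*np.cos(v[2]), z])
def tool(th,by,bz,x=0):
    t=np.radians(th); s,c=np.sin(t),np.cos(t)
    y=by+.017*s-S_*c-H_*s; z=bz+.017*c+S_*s-H_*c
    return hold(x,y,z), down(V[2]+np.pi*1.5,t)
def where(st=None):
    st=st or arm.state(); d=np.array(st['tcp_pos'])-hold(0,0,0); c,s=np.cos(V[2]),np.sin(V[2])
    X=np.array([d[0]*c+d[1]*s,-d[0]*s+d[1]*c,d[2]])
    Rt=R.from_euler('xyz',st['tool_rot']).as_matrix(); rv=R.from_matrix(down(V[2]+np.pi*1.5).T@Rt).as_rotvec()
    th=rv[2]; by=X[1]-.017*np.sin(th)+S_*np.cos(th)+H_*np.sin(th); bz=X[2]-.017*np.cos(th)-S_*np.sin(th)+H_*np.cos(th)
    print('t',st['t'],'tcp in holder mm',(X*1e3).round(1),'rot deg',np.degrees(rv).round(2),'by,bz',round(by*1e3,1),round(bz*1e3,1),'p',round((by+(.042-bz)*np.tan(th)-.05)*1e3,1),'F',(R.from_euler('z',-V[2]).apply(st['ft_force'])).round(1),'op',round(st['opening'],3))
E
python3 - <<'E'
from h import *
where(); print(move(*tool(16,.036,.10)))
E
```

```text
t 7.85 tcp in holder mm [  35.6 -345.6  139.7] rot deg [33.71 -0.23  0.11] by,bz -243.6 127.4 p -293.8 F [ 0.4 -0.6 -2.6] op 0.381
([-0.0001, -0.2189, 0.1889], [-0.5839, 0.0861, 0.2693])
```

Request:
arm_command --increments '[[0, [0, -0.219, 0.189], [-0.584, 0.086, 0.27]], [0, [0, -0.219, 0.189], [-0.584, 0.086, 0.27]], [0, [0, -0.219, 0.189], [-0.584, 0.086, 0.27]], [0, [0, -0.219, 0.189], [-0.584, 0.086, 0.27]], [0, [0, -0.219, 0.189], [-0.584, 0.086, 0.27]], [0, [0, -0.219, 0.189], [-0.584, 0.086, 0.27]], [0, [0, -0.219, 0.189], [-0.584, 0.086, 0.27]], [0, [0, -0.219, 0.189], [-0.584, 0.086, 0.27]], [0, [0, -0.219, 0.189], [-0.584, 0.086, 0.27]], [0, [0, -0.219, 0.189], [-0.584, 0.086, 0.27]]]'

```text
t: 8.85
tcp_pos: [0.5134, 0.1342, 0.1409]
tool_rot: [1.581, 1.29, -1.869]
ft_force: [-0.1, -0.3, -2.5]
opening: 0.377
```

```bash
python3 look.py 5; python3 - <<'E'
from h import *
where(); print(move(*tool(16,.036,.03)))
E
```

```text
8.85 [0.51339068 0.13422134 0.14093403] [ 1.58081142  1.290026   -1.86936965] [ 0.655  0.391 -0.302  0.179 -1.115 -1.062] [-0.1  -0.27 -2.53] 0.3773122111216708
t 8.9 tcp in holder mm [  1.5 -59.6 141.2] rot deg [ 0.08  0.18 16.05] by,bz 35.0 101.3 p -32.0 F [ 0.6 -0.7 -2.7] op 0.373
([0.0684, -0.0206, 0.0017], [-0.0018, -0.0029, -0.0009])
```

View pics/w5.png

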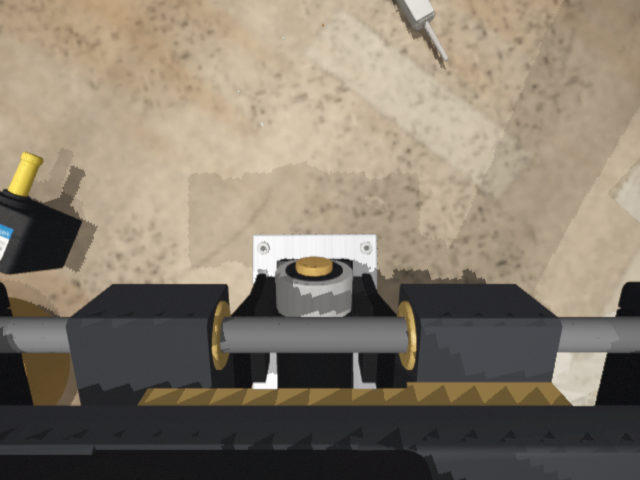

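Request:
arm_command --increments '[[0, [0.02, -0.006, 0.0015], [0, -0.003, 0]], [0, [0.04, -0.012, 0.0015], [0, -0.003, 0]], [0, [0.055, -0.016, 0.0015], [0, -0.003, 0]], [0, [0.068, -0.0205, 0.0015], [0, -0.003, 0]], [0, [0.068, -0.0205, 0.0015], [0, -0.003, 0]], [0, [0.068, -0.0205, 0.0015], [0, -0.003, 0]], [0, [0.068, -0.0205, 0.0015], [0, -0.003, 0]]]'

```text
t: 9.6
tcp_pos: [0.5138, 0.1369, 0.0715]
tool_rot: [1.58, 1.293, -1.87]
ft_force: [0.5, 0.7, -2.6]
opening: 0.375
```

```bash
python3 look.py 6; python3 - <<'E'
from h import *
where(); print(move(*tool(16,.037,.0155)))
p=arm.get_image('top'); cv2.imwrite('pics/t6.png',cv2.resize(p['img'][170:270,200:330],None,fx=5,fy=5,interpolation=cv2.INTER_CUBIC))
E
```

```text
9.6 [0.51377474 0.13693477 0.07151863] [ 1.57953766  1.29292473 -1.87015215] [ 0.657  0.474 -0.377  0.195 -0.957 -1.096] [ 0.54  0.68 -2.59] 0.37500418318456025
t 9.65 tcp in holder mm [  0.8 -57.   71.5] rot deg [ 0.04  0.13 15.91] by,bz 37.8 31.8 p -9.3 F [-0.4 -0.5 -2.5] op 0.379
([0.0158, -0.0037, 0.0008], [-0.001, -0.0022, 0.0016])
```

View pics/w6.png

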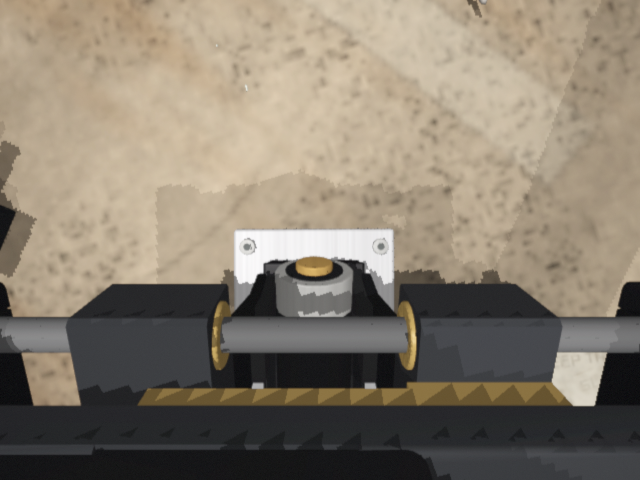

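View pics/t6.png

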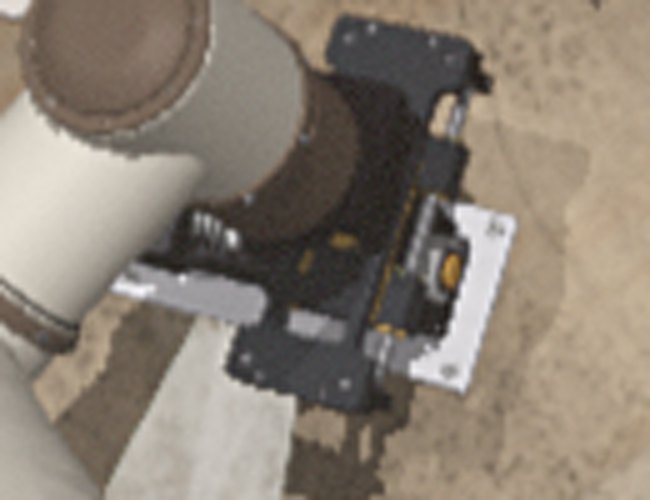

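Request:
arm_command --increments '[[0, [0.006, -0.0015, 0.0005], [0, -0.002, 0.001]], [0, [0.011, -0.0025, 0.0005], [0, -0.002, 0.001]], [0, [0.016, -0.004, 0.0005], [0, -0.002, 0.001]], [0, [0.016, -0.004, 0.0005], [0, -0.002, 0.001]], [0, [0.016, -0.004, 0.0005], [0, -0.002, 0.001]]]'

```text
t: 10.2
tcp_pos: [0.5125, 0.1366, 0.0539]
tool_rot: [1.567, 1.29, -1.882]
ft_force: [0.7, -0.1, -2.5]
opening: 0.377
```

```bash
python3 - <<'E'
from h import *
where();p=arm.get_image('wrist');where(); print(move(*tool(16,.0555,.0155)))
E
```

```text
t 10.2 tcp in holder mm [ -0.2 -57.8  53.9] rot deg [ 1.000e-02 -6.000e-02  1.608e+01] by,bz 36.8 13.9 p -5.1 F [ 0.7  0.2 -2.5] op 0.377
t 10.25 tcp in holder mm [ -0.2 -57.8  54. ] rot deg [ 0.02 -0.06 16.07] by,bz 36.9 14.0 p -5.1 F [-0.1  0.4 -3. ] op 0.376
([-0.0065, -0.0175, -0.0002], [-0.0003, 0.0011, -0.0013])
```

Request:
arm_command --increments '[[0, [-0.002, -0.005, 0], [0, 0, 0]], [0, [-0.003, -0.009, 0], [0, 0, 0]], [0, [-0.004, -0.012, 0], [0, 0, 0]], [0, [-0.005, -0.015, 0], [0, 0, 0]], [0, [-0.0058, -0.0177, 0], [0, 0, 0]], [0, [-0.0058, -0.0177, 0], [0, 0, 0]], [0, [-0.0058, -0.0177, 0], [0, 0, 0]], [0, [-0.0058, -0.0177, 0], [0, 0, 0]]]'

```text
t: 11.05
tcp_pos: [0.5163, 0.1512, 0.0547]
tool_rot: [1.557, 1.283, -1.894]
ft_force: [-1.4, -8.7, -0.1]
opening: 0.377
```

```bash
python3 look.py 7; python3 - <<'E'
from h import *
where()
p=arm.get_image('side'); cv2.imwrite('pics/s7.png',cv2.resize(p['img'][170:270,250:400],None,fx=5,fy=5,interpolation=cv2.INTER_CUBIC))
E
```

```text
11.05 [0.51631382 0.15124417 0.05465454] [ 1.55714563  1.28313684 -1.89413507] [ 0.674  0.513 -0.362  0.191 -0.948 -1.115] [-1.4  -8.71 -0.05] 0.37720423181040275
t 11.1 tcp in holder mm [ -1.  -42.7  54.7] rot deg [ 0.14 -0.24 16.48] by,bz 51.7 14.1 p 9.9 F [ 2.6 -7.3 -1.2] op 0.378
```

View pics/w7.png

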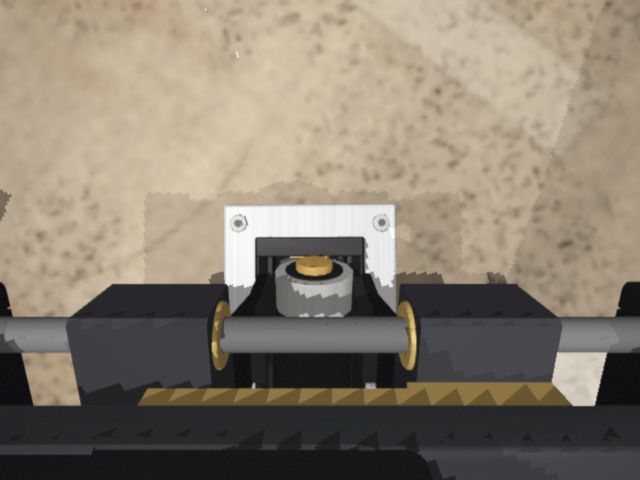

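View pics/s7.png

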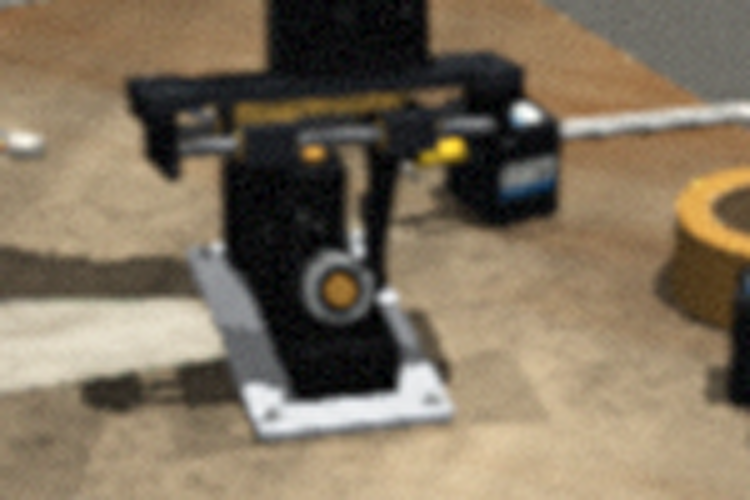

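Request:
arm_command --increments '[[0, [-0.001, -0.0035, -0.001], [0, 0.003, 0]], [0, [-0.0018, -0.0063, -0.0015], [0, 0.003, 0]], [0, [-0.0018, -0.0063, -0.0015], [0, 0.003, 0]], [0, [-0.0018, -0.0063, -0.0015], [0, 0.003, 0]], [0, [-0.0018, -0.0063, -0.0015], [0, 0.003, 0]], [0, [-0.0018, -0.0063, -0.0015], [0, 0.003, 0]]]'

```text
t: 11.75
tcp_pos: [0.518, 0.1553, 0.0545]
tool_rot: [1.558, 1.279, -1.894]
ft_force: [-3.0, -10.2, 1.0]
opening: 0.378
```

```bash
python3 look.py 8; python3 - <<'E'
from h import *
where()
i=cv2.imread('pics/w8.png'); cv2.imwrite('pics/w8z.png',cv2.resize(i[200:320,220:400],None,fx=4.4,fy=4.4,interpolation=cv2.INTER_CUBIC))
E
```

```text
11.75 [0.51801624 0.15526657 0.05446045] [ 1.55757297  1.27858849 -1.89356284] [ 0.679  0.519 -0.352  0.191 -0.956 -1.119] [ -3.03 -10.21   1.03] 0.37808487467460533
t 11.8 tcp in holder mm [ -0.6 -38.3  54.5] rot deg [ 0.13 -0.24 16.74] by,bz 55.9 13.4 p 14.5 F [  0.1 -10.7   0.4] op 0.376
```

View pics/w8z.png

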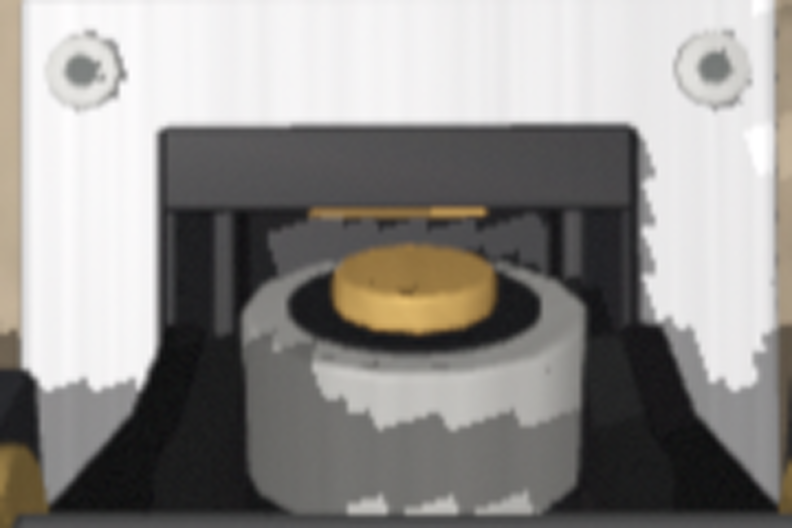

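```bash
python3 - <<'E'
from h import *
st=arm.state(); where(st)
p=arm.get_image('wrist'); c=cam(p,st)
def hy(P):
    d=P-hold(0,0,0); cc,s=np.cos(V[2]),np.sin(V[2]); return np.array([d[0]*cc+d[1]*s,-d[0]*s+d[1]*cc,d[2]])
for px in [(310.5,247.3),(256.4,247.3),(364.8,247.3),(310.5,229)]: print(hy(onz(c,px,.038)).round(4))
Rt=R.from_euler('xyz',st['tool_rot']).as_matrix()
for P in [(-.0045+.008,.018,0),(-.0045+.017,.014,0),(-.0045,.018,0)]: print('tip/shoulder',hy(Rt@np.array(P)+st['tcp_pos']).round(4))
E
```

```text
t 11.8 tcp in holder mm [ -0.6 -38.3  54.5] rot deg [ 0.13 -0.24 16.74] by,bz 55.9 13.4 p 14.5 F [  0.1 -10.7   0.4] op 0.376
[ 0.0002 -0.0604  0.038 ]
[ 0.0273 -0.0605  0.038 ]
[-0.0271 -0.0604  0.038 ]
[ 0.0002 -0.0696  0.038 ]
tip/shoulder [-0.0007 -0.0565  0.0563]
tip/shoulder [-0.0007 -0.0553  0.0465]
tip/shoulder [-0.0006 -0.0542  0.064 ]
```

```bash
python3 - <<'E'
from h import *
st=arm.state()
for th in (14,12,10,8,7,6.5):
    bz=.0138; by=.0645-(.042-bz)*np.tan(np.radians(th)); P,Q=tool(th,by,bz); print(th,by,hold(0,0,0)[2]+P[2],'tip y',by-.12*np.cos(np.radians(th))+.009*np.sin(np.radians(th)),move(P,Q,st))
E
```

```text
14 0.057468950319822305 0.05031364121173327 tip y -0.05678923977290026 ([0.004, -0.0009, -0.0006], [-0.0017, 0.0044, -0.0478])
12 0.05850590496090538 0.046940393192363886 tip y -0.05700060190979147 ([0.0073, -0.0017, -0.0007], [-0.0018, 0.0044, -0.0827])
10 0.05952757914402129 0.04352676870877583 tip y -0.05708651761844129 ([0.0106, -0.0027, -0.0007], [-0.0019, 0.0043, -0.1176])
8 0.060536748461392564 0.040076926736573835 tip y -0.05704286187895529 ([0.0139, -0.0037, -0.0007], [-0.0019, 0.0043, -0.1525])
7 0.06103747538253809 0.038339736077349175 tip y -0.05697123872377421 ([0.0156, -0.0042, -0.0007], [-0.002, 0.0043, -0.17])
6.5 0.0612870158458936 0.037468304443580853 tip y -0.056922777911385725 ([0.0164, -0.0045, -0.0007], [-0.002, 0.0043, -0.1787])
```

Lower to θ=10° first.

Request:
arm_command --increments '[[0, [0.002, -0.0005, -0.0006], [-0.002, 0.004, -0.024]], [0, [0.004, -0.001, -0.0006], [-0.002, 0.004, -0.048]], [0, [0.0057, -0.0013, -0.0006], [-0.002, 0.004, -0.065]], [0, [0.0073, -0.0017, -0.0006], [-0.002, 0.004, -0.083]], [0, [0.009, -0.0022, -0.0006], [-0.002, 0.004, -0.1]], [0, [0.0106, -0.0027, -0.0006], [-0.002, 0.004, -0.118]], [0, [0.0106, -0.0027, -0.0006], [-0.002, 0.004, -0.118]], [0, [0.0106, -0.0027, -0.0006], [-0.002, 0.004, -0.118]]]'

```text
t: 12.65
tcp_pos: [0.5177, 0.1541, 0.0429]
tool_rot: [1.56, 1.395, -1.889]
ft_force: [-3.9, -12.1, 0.7]
opening: 0.378
```

```bash
python3 look.py 9; python3 - <<'E'
from h import *
st=arm.state();where(st)
i=cv2.imread('pics/w9.png'); cv2.imwrite('pics/w9z.png',cv2.resize(i[200:320,220:400],None,fx=4.4,fy=4.4,interpolation=cv2.INTER_CUBIC))
for th in (8,7,6.5):
    bz=.0138; by=.0645-(.042-bz)*np.tan(np.radians(th)); P,Q=tool(th,by,bz); print(th,move(P,Q,st))
E
```

```text
12.65 [0.51771331 0.1540596  0.04289837] [ 1.5595338   1.39547507 -1.88948464] [ 0.646  0.493 -0.395  0.135 -0.832 -1.052] [ -3.93 -12.09   0.67] 0.37808727392520924
t 12.7 tcp in holder mm [ -0.5 -39.5  42.9] rot deg [ 0.   -0.11 10.05] by,bz 58.8 13.1 p 13.9 F [  0.8 -12.8   0.4] op 0.374
8 ([0.0026, -0.0013, -0.0005], [0.0001, 0.002, -0.0358])
7 ([0.0043, -0.0016, -0.0006], [0.0001, 0.002, -0.0532])
6.5 ([0.0052, -0.0018, -0.0006], [0.0001, 0.002, -0.062])
```

View pics/w9z.png

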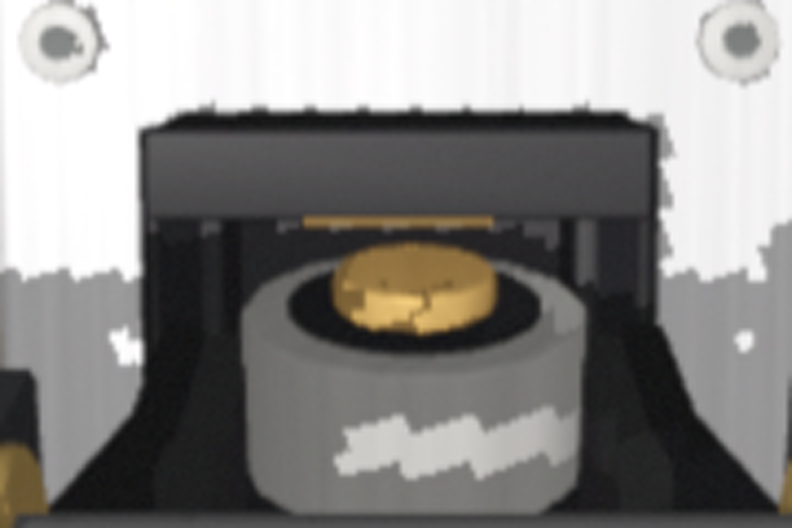

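Request:
arm_command --increments '[[0, [0.0013, -0.0007, -0.0008], [0, 0.002, -0.018]], [0, [0.0026, -0.0015, -0.0008], [0, 0.002, -0.036]], [0, [0.0043, -0.0021, -0.0008], [0, 0.002, -0.053]], [0, [0.0052, -0.0026, -0.0008], [0, 0.002, -0.062]], [0, [0.0052, -0.0026, -0.0008], [0, 0.002, -0.062]], [0, [0.0052, -0.0026, -0.0008], [0, 0.002, -0.062]]]'

```text
t: 13.3
tcp_pos: [0.518, 0.1545, 0.0369]
tool_rot: [1.553, 1.455, -1.895]
ft_force: [-3.0, -13.9, -0.1]
opening: 0.374
```

```bash
python3 look.py 10; python3 - <<'E'
from h import *
st=arm.state();where(st)
i=cv2.imread('pics/w10.png'); cv2.imwrite('pics/w10z.png',cv2.resize(i[200:320,220:400],None,fx=4.4,fy=4.4,interpolation=cv2.INTER_CUBIC))
Rt=R.from_euler('xyz',st['tool_rot']).as_matrix()
def hy(P):
    d=P-hold(0,0,0); cc,s=np.cos(V[2]),np.sin(V[2]); return np.array([d[0]*cc+d[1]*s,-d[0]*s+d[1]*cc,d[2]])
for P in [(-.0045+.008,.018,0),(-.0045+.017,.014,0)]: print('tip/shoulder',hy(Rt@np.array(P)+st['tcp_pos']).round(4))
E
```

```text
13.3 [0.51797295 0.1545257  0.03690063] [ 1.55348546  1.45513712 -1.89512955] [ 0.629  0.484 -0.411  0.096 -0.773 -1.007] [ -3.05 -13.87  -0.09] 0.3739900426740674
t 13.35 tcp in holder mm [ -0.4 -39.   36.9] rot deg [-0.02 -0.11  6.63] by,bz 60.9 13.0 p 14.3 F [  0.5 -15.4   0.5] op 0.376
tip/shoulder [-0.0004 -0.0573  0.0355]
tip/shoulder [-0.0004 -0.0544  0.0261]
```

View pics/w10z.png

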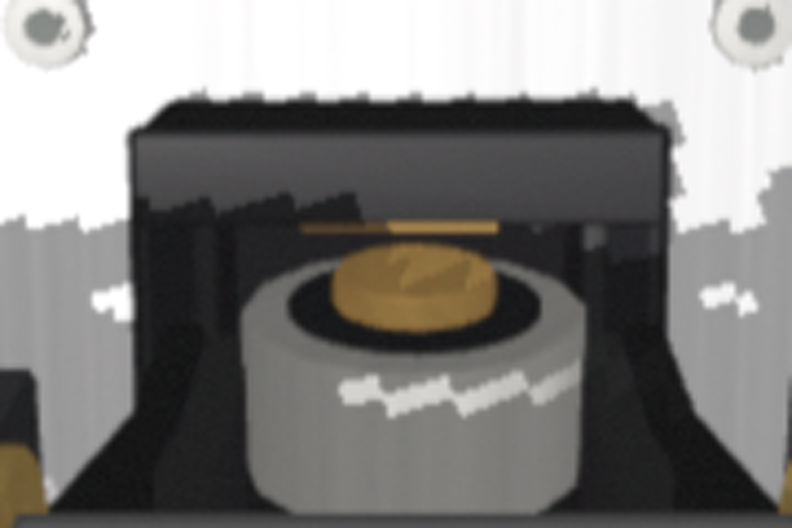

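Request:
arm_command --increments '[[0, [0.0008, -0.0003, 0], [0, 0, -0.009]], [0, [0.0017, -0.0005, 0], [0, 0, -0.017]], [0, [0.0025, -0.0007, 0], [0, 0, -0.025]], [0, [0.0025, -0.0007, 0], [0, 0, -0.025]], [0, [0.0025, -0.0007, 0], [0, 0, -0.025]]]'

```text
t: 13.85
tcp_pos: [0.5188, 0.155, 0.0354]
tool_rot: [1.562, 1.48, -1.884]
ft_force: [-3.2, -15.9, 5.9]
opening: 0.377
```

```bash
python3 -c "
from h import *
where();p=arm.get_image('wrist');where()"
```

```text
t 13.85 tcp in holder mm [  0.2 -38.3  35.4] rot deg [-0.13 -0.04  5.18] by,bz 62.2 14.0 p 14.7 F [  1.8 -16.1   5.9] op 0.377
t 13.9 tcp in holder mm [  0.2 -38.4  35.4] rot deg [-0.13 -0.04  5.18] by,bz 62.1 14.0 p 14.7 F [  0.2 -16.2   5.9] op 0.381
```

Request:
arm_command --increments '[[0, [-0.0005, 0.002, 0], [0, 0, 0]], [0, [-0.0005, 0.004, 0], [0, 0, 0]], [0, [-0.0005, 0.0045, 0], [0, 0, 0]], [0, [-0.0005, 0.0045, 0], [0, 0, 0]]]'

```text
t: 14.3
tcp_pos: [0.5186, 0.1535, 0.0355]
tool_rot: [1.584, 1.486, -1.862]
ft_force: [-2.6, -8.6, -1.0]
opening: 0.379
```

```bash
python3 look.py 11; python3 -c "
from h import *
where()
i=cv2.imread('pics/w11.png'); cv2.imwrite('pics/w11z.png',cv2.resize(i[200:320,220:400],None,fx=4.4,fy=4.4,interpolation=cv2.INTER_CUBIC))"
```

```text
14.3 [0.51861296 0.15354295 0.03547377] [ 1.58424284  1.48619455 -1.86229576] [ 0.618  0.476 -0.42   0.077 -0.743 -0.981] [-2.65 -8.58 -0.95] 0.37882712787025574
t 14.35 tcp in holder mm [  0.5 -39.7  35.5] rot deg [-0.14  0.07  4.85] by,bz 60.9 14.7 p 13.2 F [-0.2 -8.5 -1.4] op 0.378
```

View pics/w11z.png

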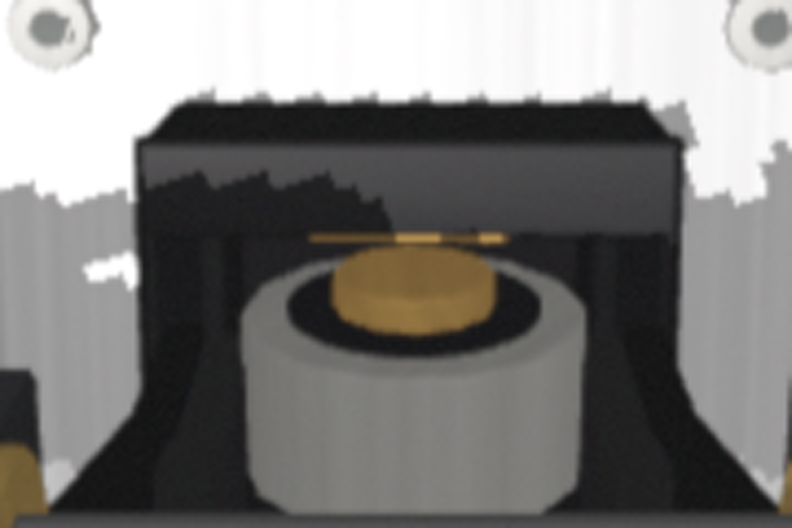

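Request:
arm_command --increments '[[0.45, [0, 0, 0], [0, 0, 0]], [0.55, [0, 0, 0], [0, 0, 0]], [0.6, [0, 0, 0], [0, 0, 0]], [0.6, [0, 0, 0], [0, 0, 0]], [0.6, [0, 0, 0], [0, 0, 0]]]'

```text
t: 14.85
tcp_pos: [0.5232, 0.1581, 0.0371]
tool_rot: [1.696, 1.497, -1.749]
ft_force: [2.4, 0.2, 1.2]
opening: 0.592
```

```bash
python3 look.py 12; python3 -c "
from h import *
where()
i=cv2.imread('pics/w12.png'); cv2.imwrite('pics/w12z.png',cv2.resize(i[200:320,220:400],None,fx=4.4,fy=4.4,interpolation=cv2.INTER_CUBIC))"
```

```text
14.85 [0.5232159  0.15810782 0.03707504] [ 1.69643032  1.4970099  -1.74885899] [ 0.62   0.476 -0.414  0.077 -0.735 -0.982] [2.37 0.15 1.21] 0.5918082433706945
t 14.9 tcp in holder mm [  3.5 -34.1  37.1] rot deg [-0.2   0.54  4.2 ] by,bz 66.7 17.4 p 18.5 F [1.2 0.1 1.6] op 0.594
```

View pics/w12z.png

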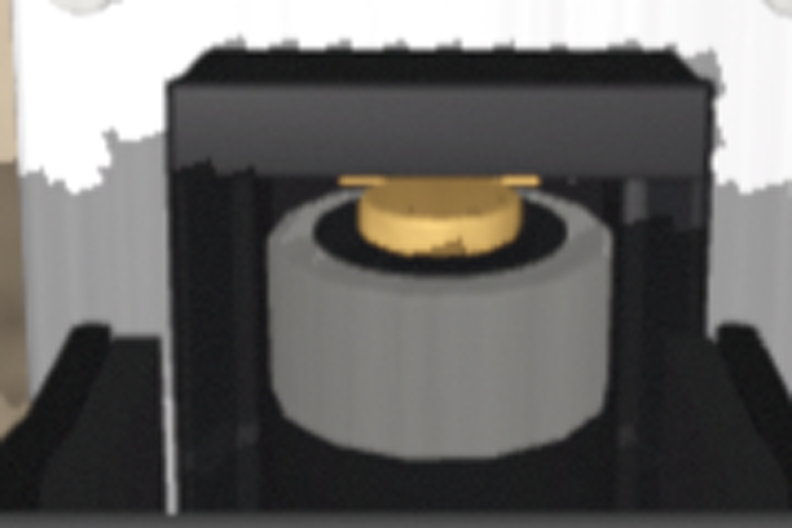

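Request:
arm_command --increments '[[0.6, [-0.02, 0, 0.001], [0, 0, 0]], [0.6, [-0.06, 0, 0.003], [0, 0, 0]], [0.3, [-0.06, 0, 0.003], [0, 0, -0.07]], [0, [-0.06, 0, 0.003], [0, 0, -0.07]], [0, [-0.06, 0, 0.003], [0, 0, -0.07]], [0, [-0.06, 0, 0.003], [0, 0, -0.07]], [0, [-0.06, 0, 0.003], [0, 0, -0.07]]]' --force 30

```text
t: 15.6
tcp_pos: [0.5199, 0.1624, 0.0953]
tool_rot: [2.271, 1.561, -1.174]
ft_force: [-0.2, -0.0, 0.0]
opening: 0.232
```

```bash
python3 look.py 13; python3 -c "
from h import *
where()
print(move(hold(0,-.042,.06),down(V[2]+1.5*np.pi)))
i=cv2.imread('pics/w13.png'); cv2.imwrite('pics/w13z.png',cv2.resize(i[180:330,220:420],None,fx=4,fy=4,interpolation=cv2.INTER_CUBIC))"
```

```text
15.6 [0.51989283 0.16239028 0.0953375 ] [ 2.27125902  1.56104509 -1.17405638] [ 0.606  0.378 -0.365  0.013 -0.83  -0.919] [-0.16 -0.05  0.02] 0.23242216403449356
t 15.65 tcp in holder mm [ -0.9 -30.9  95.4] rot deg [-0.21  0.37  0.41] by,bz 71.0 82.5 p 20.7 F [ 0.6 -0.5 -0.1] op 0.184
([0.0355, 0.0109, -0.0007], [0.0036, -0.0065, -0.0071])
```

View pics/w13z.png

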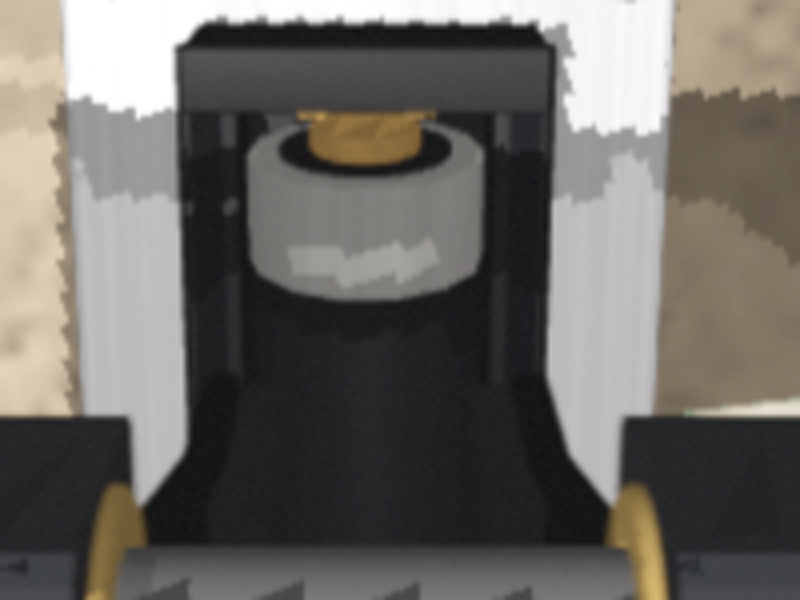

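Request:
arm_command --increments '[[0, [0.015, 0.011, -0.0007], [0.004, -0.006, -0.007]], [0, [0.034, 0.011, -0.0007], [0.004, -0.006, -0.007]], [0, [0.034, 0.011, -0.0007], [0.004, -0.006, -0.007]], [0, [0.036, 0.011, -0.0007], [0.004, -0.006, -0.007]], [0, [0.038, 0.011, -0.0007], [0.004, -0.006, -0.007]], [0, [0.04, 0.011, -0.0007], [0.004, -0.006, -0.007]], [0, [0.042, 0.011, -0.0007], [0.004, -0.006, -0.007]], [0, [0.042, 0.011, -0.0007], [0.004, -0.006, -0.007]]]'

```text
t: 16.45
tcp_pos: [0.5182, 0.1514, 0.055]
tool_rot: [-2.439, 1.568, 0.395]
ft_force: [0.8, -1.2, 5.1]
opening: 0.004
```

```bash
python3 look.py 14; python3 -c "
from h import *
where()"
```

```text
16.45 [0.5182137  0.15140313 0.05497555] [-2.43902872  1.56766709  0.39484254] [ 0.585  0.425 -0.415  0.001 -0.728 -0.893] [ 0.8  -1.18  5.07] 0.003740149251185746
t 16.5 tcp in holder mm [  0.7 -42.   55. ] rot deg [ 0.02  0.13 -0.12] by,bz 60.1 43.0 p 10.1 F [ 0.1 -2.2  5.3] op 0.007
```

View pics/w14.png

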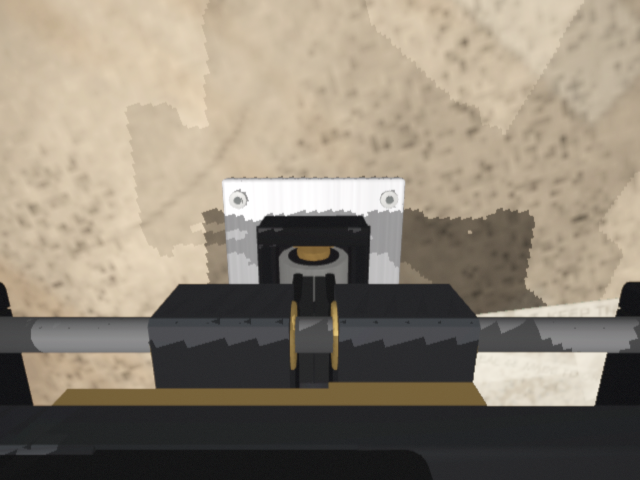

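Request:
arm_command --increments '[[0, [0.002, 0, 0], [0, 0, 0]], [0, [0.004, 0, 0], [0, 0, 0]], [0, [0.006, 0, 0], [0, 0, 0]], [0, [0.008, 0, 0], [0, 0, 0]], [0, [0.01, 0, 0], [0, 0, 0]], [0, [0.01, 0, 0], [0, 0, 0]], [0, [0.01, 0, 0], [0, 0, 0]]]'

```text
t: 17.2
tcp_pos: [0.518, 0.1506, 0.048]
tool_rot: [-3.025, 1.568, -0.19]
ft_force: [-7.0, -6.2, 26.5]
opening: 0.004
```

```bash
python3 -c "
from h import *
where()"
```

```text
t 17.2 tcp in holder mm [  0.8 -42.7  48. ] rot deg [-0.04  0.15 -0.02] by,bz 59.3 35.8 p 9.3 F [-4.8 -8.  26.5] op 0.004
```

Request:
arm_command --increments '[[0, [0.002, 0, 0], [0, 0, 0]], [0, [0.002, 0, 0], [0, 0, 0]], [0, [0, 0, 0], [0, 0, 0]], [0, [-0.01, 0, 0], [0, 0, 0]], [0, [-0.04, 0, 0], [0, 0, 0]], [0, [-0.09, 0.02, 0], [0, 0, 0]], [0, [-0.13, 0.03, 0], [0, 0, 0]], [0, [-0.13, 0.03, 0], [0, 0, 0]], [0, [-0.13, 0.03, 0], [0, 0, 0]]]'

```text
t: 18.1
tcp_pos: [0.5088, 0.1234, 0.175]
tool_rot: [-2.088, 1.565, 0.745]
ft_force: [0.5, 0.2, -0.5]
opening: 0.009
```

```bash
python3 look.py 15 seat cell_center cell_flat_end cell_nipple_end end_wall housing; python3 -c "
from h import *
where()
i=cv2.imread('pics/w15.png'); cv2.imwrite('pics/w15z.png',cv2.resize(i[100:320,200:420],None,fx=2.7,fy=2.7,interpolation=cv2.INTER_CUBIC))
p=arm.get_image('side'); cv2.imwrite('pics/s15.png',cv2.resize(p['img'][170:270,250:400],None,fx=5,fy=5,interpolation=cv2.INTER_CUBIC))"
```

```text
18.1 [0.50879603 0.12339039 0.17495261] [-2.08792571  1.56521548  0.74502967] [ 0.547  0.252 -0.313 -0.001 -1.    -0.855] [ 0.52  0.2  -0.54] 0.009149854918692486
seat [([314.8, 236.4], 0.57, [0.5117, 0.1368, 0.031])]
cell_center []
cell_flat_end [([314.0, 360.8], 0.7, [0.551, 0.2579, 0.017])]
cell_nipple_end [([316.2, 237.0], 0.84, [0.5119, 0.1415, 0.017])]
end_wall [([314.2, 232.5], 0.57, [0.5105, 0.1316, 0.038])]
housing []
t 18.45 tcp in holder mm [ -0.2 -72.2 173.1] rot deg [ 0.03 -0.01 -0.01] by,bz 29.8 160.9 p -20.2 F [ 0.   0.8 -0.4] op 0.007
```

View pics/w15z.png

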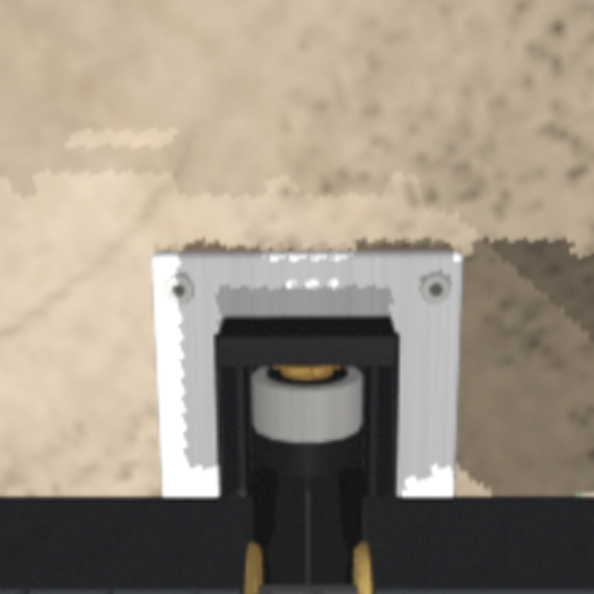

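View pics/s15.png

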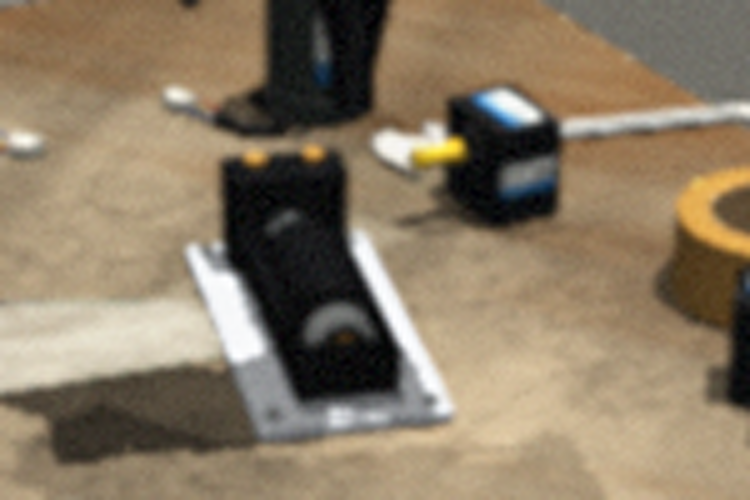

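Request:
arm_command --increments '[[0, [-0.02, -0.03, 0], [0, 0, 0]], [0, [-0.02, -0.06, 0], [0, 0, 0]], [0, [-0.02, -0.1, 0], [0, 0, 0]], [0, [-0.02, -0.1, 0], [0, 0, 0]], [0, [-0.02, -0.1, 0], [0, 0, 0]]]'

```text
t: 19.0
tcp_pos: [0.5385, 0.2185, 0.1935]
tool_rot: [-2.339, 1.57, 0.496]
ft_force: [-0.2, 0.2, -0.1]
opening: 0.006
```

```bash
python3 look.py 16 seat cell_center cell_flat_end cell_nipple_end end_wall housing; python3 -c "
from h import *
st=arm.state();where(st)
p=arm.get_image('wrist');c=cam(p,st)
for P in [(0,.06,.048),(.017,.06,.031),(-.017,.06,.031),(0,-.056,.048),(0,-.040,.048),(0,-.06,.039),(0,-.06,.038)]: print(P,proj(c,hold(*P)).round(1), (2.7*(proj(c,hold(*P))-[200,100])).round())
cv2.imwrite('pics/w16z.png',cv2.resize(p['img'][100:320,200:420],None,fx=2.7,fy=2.7,interpolation=cv2.INTER_CUBIC))"
```

```text
19.0 [0.53850726 0.21854328 0.19352277] [-2.33895424  1.57037033  0.49574681] [ 0.664  0.332 -0.147  0.    -1.091 -0.971] [-0.18  0.17 -0.14] 0.005896932403152452
seat []
cell_center [([309.7, 181.6], 0.68, [0.5327, 0.1912, 0.017])]
cell_flat_end [([312.4, 251.2], 0.55, [0.5499, 0.2532, 0.017])]
cell_nipple_end [([311.8, 108.3], 0.62, [0.5124, 0.1335, 0.017]), ([311.8, 105.2], 0.27, [0.5117, 0.1311, 0.017])]
end_wall [([314.0, 107.6], 0.95, [0.5108, 0.1343, 0.038])]
housing []
t 19.35 tcp in holder mm [  0.4  27.1 194.7] rot deg [ 0.09  0.09 -0.11] by,bz 129.1 182.7 p 79.4 F [-0.2 -0.3  0.3] op 0.011
(0, 0.06, 0.048) [313.5 257.9] [306. 426.]
(0.017, 0.06, 0.031) [294.4 251.6] [255. 409.]
(-0.017, 0.06, 0.031) [332.7 251.6] [358. 409.]
(0, -0.056, 0.048) [313.3 114.4] [306.  39.]
(0, -0.04, 0.048) [313.3 136. ] [306.  97.]
(0, -0.06, 0.039) [313.3 109.4] [306.  25.]
(0, -0.06, 0.038) [313.3 109.4] [306.  25.]
```

View pics/w16z.png

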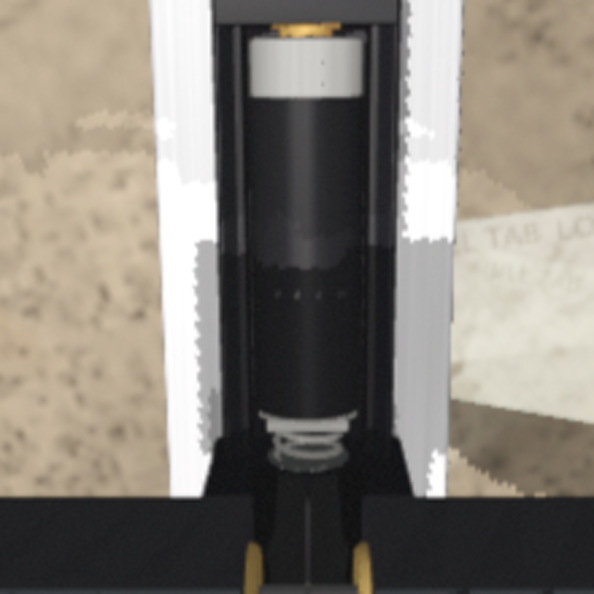

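```bash
python3 -c "
from h import *
i=cv2.imread('pics/w16.png'); cv2.imwrite('pics/w16y.png',cv2.resize(i[230:285,270:355],None,fx=9,fy=9,interpolation=cv2.INTER_CUBIC))
i=cv2.imread('pics/w16.png'); cv2.imwrite('pics/w16x.png',cv2.resize(i[95:150,270:355],None,fx=9,fy=9,interpolation=cv2.INTER_CUBIC))"
```

```text
(no output)
```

View pics/w16y.png

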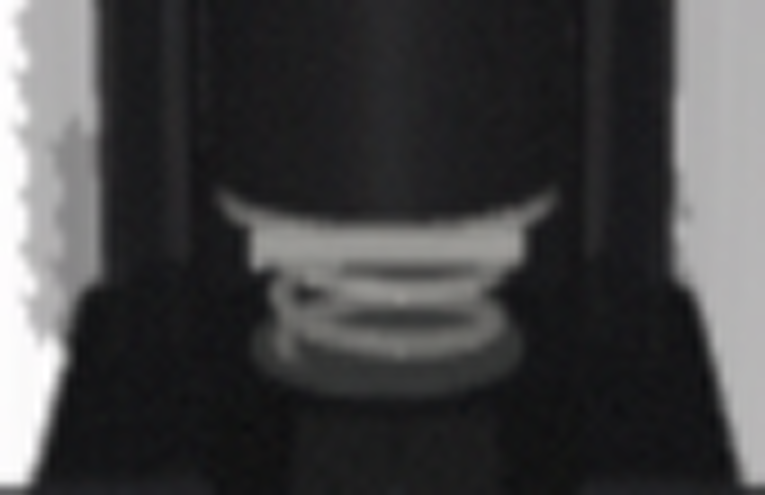

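View pics/w16x.png

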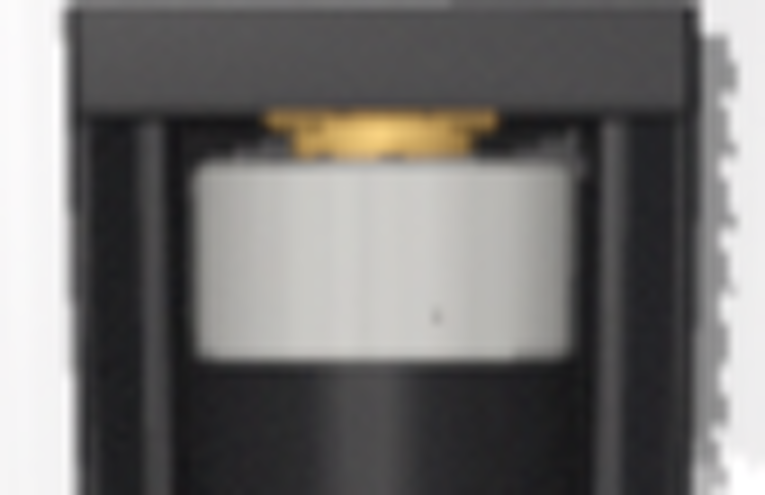

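```bash
python3 -c "
from h import *
where();print(move(hold(0,.03,.055),down(V[2]+1.5*np.pi)))"
```

```text
t 19.4 tcp in holder mm [  0.3  27.2 194.7] rot deg [ 0.09  0.09 -0.11] by,bz 129.2 182.7 p 79.5 F [ 0.3  0.3 -0.2] op 0.004
([0.1397, -0.0025, 0.0006], [-0.0015, -0.0016, 0.0019])
```

Request:
arm_command --increments '[[0, [0.05, -0.002, 0], [0, 0, 0]], [0, [0.1, -0.002, 0], [0, 0, 0]], [0, [0.135, -0.002, 0], [0, 0, 0]], [0, [0.14, -0.002, 0], [0, 0, 0]], [0, [0.143, -0.002, 0], [0, 0, 0]], [0, [0.146, -0.002, 0], [0, 0, 0]], [0, [0.149, -0.002, 0], [0, 0, 0]], [0, [0.152, -0.002, 0], [0, 0, 0]], [0, [0.152, -0.002, 0], [0, 0, 0]]]'

```text
t: 20.3
tcp_pos: [0.542, 0.221, 0.0481]
tool_rot: [-2.453, 1.562, 0.383]
ft_force: [-4.6, -2.8, 18.1]
opening: 0.005
```

```bash
python3 -c "
from h import *
where()"
```

```text
t 20.3 tcp in holder mm [ 2.3 31.5 48.1] rot deg [-0.08  0.39 -0.32] by,bz 133.6 36.5 p 83.6 F [-3.5 -4.1 18.1] op 0.005
```

Request:
arm_command --increments '[[0, [-0.01, 0, 0], [0, 0, 0]], [0, [-0.05, 0, 0], [0, 0, 0]], [0, [-0.1, 0, 0], [0, 0, 0]], [0, [-0.15, 0, 0], [0, 0, 0]], [0, [-0.15, 0, 0], [0, 0, 0]], [0, [-0.15, 0, 0], [0, 0, 0]]]'

```text
t: 20.9
tcp_pos: [0.54, 0.2205, 0.1954]
tool_rot: [-2.156, 1.563, 0.678]
ft_force: [-0.6, 0.5, -0.8]
opening: 0.004
```

```bash
python3 look.py 17; python3 -c "
from h import *
where()
p=arm.get_image('side'); cv2.imwrite('pics/s17.png',p['img'])"
```

```text
20.9 [0.54000225 0.2205387  0.1953743 ] [-2.15579415  1.56256256  0.67758195] [ 0.665  0.331 -0.145 -0.    -1.087 -0.973] [-0.64  0.54 -0.75] 0.003971923864089829
t 20.95 tcp in holder mm [-1.000e-01  2.970e+01  1.934e+02] rot deg [ 0.06  0.11 -0.2 ] by,bz 131.8 181.5 p 82.3 F [-1.7  0.1 -0.9] op 0.004
```

View pics/w17.png

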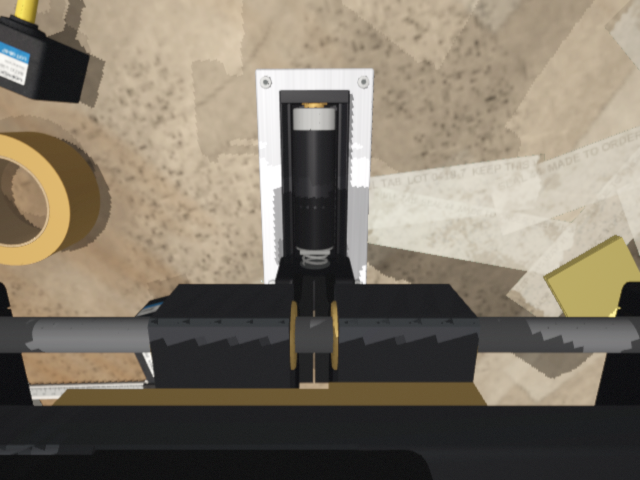

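View pics/s17.png

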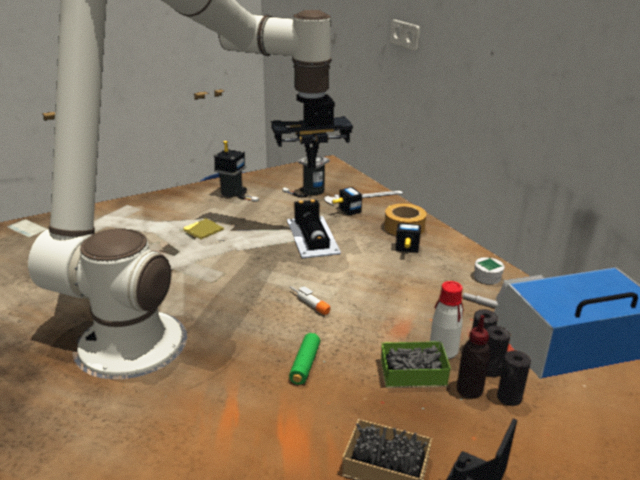

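The cell sits in the bay with its nipple at the end wall (about px 315,104) and the flat end on the compressed spring (about 315,250). The bystanders haven't moved and the arm is clear.

```bash
python3 -c "
from rig import arm
print(arm.hand_in())"
```

```text
the job is handed in; nothing more can be done
None
```

The black cell is loaded in the holder and the job was handed in at about 21 s; no verdict came back.

I gripped the cell near its nipple end and tilted it about 16°. I pushed the flat end against the spring about 14 mm by pose, with 11–16 N in the push direction during the push and lowering. I then lowered the nipple behind the end wall to about 5° and let go. Closed fingers pressed it down the rest of the way.

- **Level and down:** Pressing on the nipple half stopped at z 48.0 mm (26 N) and on the flat half at 48.1 mm (18 N). A fully seated cell should be 48 mm at the top.
- **Position:** The last wrist and side pictures show the nipple at the end wall, the spring compressed behind the flat end, and the arm clear. The gearheads, deburring tool and green look-alike are where they were.
- **Disagreements:** The seat and flat-end reports from the networks were off by a few mm to centimetres once the cell was loaded, so I did not use them. At the flat end, the sleeve's edge was about 4 px short of where I expected the rim. I took that to be the bare steel rim blending into the spring plate.
- **Contact:** Before release the fingertips rested lightly on the trough lips, with an upward force of about 6 N.

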